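# Charge the mill hopper from the dip basket and hang the basket to drip

### The arm

A 6-joint arm with a two-finger parallel gripper is mounted at the origin on the work surface. World frame = base frame: x ahead of the robot, y to its left, z up, the work surface at z = 0. Lengths are in m, angles in degrees, forces in N, time in s.
With the tool pointing down it reaches from about 0.225 to 0.725 m from the base axis. Payload 3.1 kg.
Tool frame: the origin (TCP) lies between the finger pads, 19 mm behind the fingertips; this is the grasp point; z points along the fingers, y is the line along which they close (so a half turn about z gives the same grasp; the last joint's range is limited). The gripper opens to 85 mm and grips with 20 to 120 N. Pads are 22 mm wide; open, the fingers measure 114 mm over their backs; the gripper's body (76 mm by 85 mm) begins 54 mm behind the grasp point. The pads swing forward as they close: fully open they stand 13 mm farther back than shut.
Start: joints at [59.656, 2.75, 5.684, 92.934, 0, 82.678], TCP at [0.205, 0.483, 0.25] pointing down, gripper open.
Joint ranges: [-166.93, 166.93], [-56.73, 111.36], [-69.38, 81.34], [-121.58, 131.49], [-85.45, 84.26], [-180, 180]. Speed limits (degrees/s): [159.86, 159.86, 180, 180, 180, 180].

### API

Orientations are given as a 3x3 rotation matrix whose columns are the frame's x, y, z axes.
In Python, from bench import env gives the robot as it stands. The module is installed in compiled form; this text tells all that it offers.
- The arm moves only by the tool drive_tool, never from a script. Its argument "series" is a list of rows, each a list of 3 entries, a list of its own where there are three numbers: the shift along the tool's x, y, z in mm, then the turn, a rotation vector about the tool's x, y, z in degrees, then the finger opening in mm, from 0 to 85.4. In form: [[[dx, dy, dz], [rx, ry, rz], jaw], ...]. A call has 1 to 12 rows; each row shifts and turns the commanded pose from where the row before left it, along the tool's axes as they then stand; what a row does not reach is not made up. A row lasts 1/12 s, in which the tool goes at most 41.7 mm and 7.16 degrees, less where a joint would pass 70% of its speed; a pose out of reach is approached as far as the arm can. A call with a gripper value outside its range is refused whole. The fingers move at their own pace and stop on an object; the grip force is fixed at half the most. Time passes only in rows, so rows that do not move let the fingers close. It gives the time, the measured TCP pose, the force, the opening and the grip force at its end, in the units of the state.
- env.get_state(): the state, without advancing time (a new reading comes with each control period).
- env.capture(name): name is "scene" or "top"; returns (picture, depth): 480x640x3 uint8, blue, green, red; 480x640 float32, m along the optical axis (not along the pixel's ray), 0 where there is no reading.
- env.calibration(name): a dict with "K" (3x3 intrinsics, pixels), "extrinsics" (4x4, takes a point from world to camera coordinates). Camera axes: x right, y up, looking along -z (the intrinsics and any distortion apply to the point x, -y, -z); pixel columns grow to the right and rows downward; lengths in m; the calibration is good to about 2 mm. A picture is of the moment at which its call begins. calibration takes no time and is no camera call.
- env.finish_job(): hands the job in; it is judged then, once.
The state is a dict: "time": time; "joint_pos": joint angles; "qd": joint speeds; "effort": joint torques, N m; "tool_pos": TCP position; "tcp_rot": TCP orientation; "ft_force": force on the tool from outside, world axes, zero at the start; "torque": the same for the moment, N m; "finger_gap": opening from 0.0 (shut) to 1.0 (fully open); "grip_force": force on a finger pad.
Only numpy, scipy, OpenCV 4.12 (cv2) and the standard library are available. Lean on these libraries where they do the work, as an engineer would, in place of code of your own. Each camera call takes 0.05 s, during which the arm holds its last target. There are 200 camera calls.

### The job

Take the basket of rinsed grinding balls out from under the rack's shelf by its blue strap, set its pouring lip down gently on the near edge of the green mill hopper, and tip it there, lip staying on the edge, until all six balls have rolled into the hopper. Then hang the empty basket by its strap on both prongs of the drip stand's hook and let go once it hangs still, without spilling a ball or disturbing the jar or the mug.

Things in the scene. Friction and masses are not known exactly. Their poses are not given: they have to be found in the camera images.
- basket: Steel dip basket, 175 long (x), 150 wide (y), 138 tall with its strap; 0.32 kg +-30 %, holds six balls. Origin: underside of the flat floor; z up, x towards the pouring lip, which points away from the robot. Wire sides and rear 55 high. Floor 3 thick, flat from x = -87 to +25, then a ramp up at 18 degrees to the lip; open in front. Balls stay in when level; tipped 40 degrees forward it empties.
- basket_grip (a point): Centre of the fixed blue strap, at (-30, 0, +125) in the basket's frame, above the load's centre. Flat bar 7 thick, 24 tall, 138 long in y between its legs. It leans back 35 degrees (top towards the basket's -x): its faces lie flat between fingers that close in the basket's x-z plane, on a tool pointing forward and down, 35 degrees from vertical. Axes as the basket.
- basket_lip (a point): Middle of the pouring lip: the ramp's front edge on its underside, at (+88, 0, +20) in the basket's frame; 138 wide. Seen from the side the lip lies 118 ahead of and 105 below the strap's centre. Hung free and empty, the basket comes to rest with its lip about 9 degrees down. Axes as the basket.
- rack: Fixed wooden ware rack; the basket starts on its slatted foot, 30 above the table. Origin on the table, about 90 beyond the strap; x away from the robot. A white slatted shelf overhangs the basket's front part: underside 240 up, x = -55 to +115, 246 wide, dishes on it to 280; posts 22 square at y = +-112, x = -30 and 100. Draw the basket back (-x) about 100 before raising it past the shelf.
- hopper: Green charging hopper, fixed, 212 (x) x 232 (y), 195 tall; origin on the table under the centre of its mouth; x away from the robot. Mouth 200 (x) x 220 (y); steel slopes lead down to a shut gate 54 above the table. Far wall and the rear part of the sides (from x = -20 on) 195 high, front part of the sides 158.
- hopper_edge (a point): Middle of the hopper's near edge, on its top, 160 above the table: a rolled steel edge 10 round and 226 long in y. Axes as the hopper (x away from the robot, into the mouth).
- hopper_in (a point): Centre of the hopper's mouth, 102 beyond the near edge in x and 80 above the table.
- stand: Drip stand, fixed; origin on the table, 100 beyond the hook point in x; x away from the robot. Post 22 square at x = +75, 200 tall, carries the twin-prong hook, which reaches towards the robot. Drip tray 14 high below, x = -153 to +63, 170 wide.
- hook (a point): Middle between the hook's two prongs, on top of their seats, 180 above the table. Prongs 8 thick, at y = +-36; seats level over x = +-20; in front (-x) they turn up to red tips at x = -42, 22 above the seats; behind they rise 18 by x = +34 and run back to the post. They enter between strap and floor from the basket's lip side; the strap's lower edge rests on both. Axes as the stand.
- ball0_center (a point): Centre of a white porcelain grinding ball, 36 in diameter, about 55 g; one of the six in the basket.
- ball1_center (a point): Centre of a white porcelain grinding ball, 36 in diameter, about 55 g; one of the six in the basket.
- ball2_center (a point): Centre of a white porcelain grinding ball, 36 in diameter, about 55 g; one of the six in the basket.
- ball3_center (a point): Centre of a white porcelain grinding ball, 36 in diameter, about 55 g; one of the six in the basket.
- ball4_center (a point): Centre of a white porcelain grinding ball, 36 in diameter, about 55 g; one of the six in the basket.
- ball5_center (a point): Centre of a white porcelain grinding ball, 36 in diameter, about 55 g; one of the six in the basket.
- glaze_jar: Bystander: amber glaze jar with a blue cap, 58 in diameter, 100 tall, standing in front of the gap between two of the fixtures. Origin at the centre of its foot.
- mug: Bystander: blue mug, 74 in diameter, 85 tall, in front of the other gap; handle towards the robot. Origin at the centre of its foot.

How it is judged:
By the outcome, as a careful person would: the job done as asked, in the order asked, and still so for the second after the job is handed in, with the robot touching nothing.
It also fails if it takes over 72 s, if anything falls off the work surface, if the arm or the gripper's body presses on something with over 40 N, if the wrist force passes 120 N, or if a joint passes its speed limit or range.

## Working session

There is one attempt and no reset: what is moved stays moved. The work goes in short steps, Python scripts to look and compute and a tool call to move; the robot and the scene stay as the last step left them, time stands still between calls to the robot, and variables do not carry over. Pictures are saved under pics/ and viewed, at most 12 in all, crops included, and the job is handed in when it is done.

Besides the shell and the picture viewer there is one more tool, called after "Request:" as name(argument=value, ...), one argument or row to a line, values as JSON. drive_tool: Moves the arm, as the interface text tells. Its arguments: {"type":"object","properties":{"series":{"type":"array"}},"required":["series"]}

```bash
mkdir -p pics
cat > h.py <<'E'
import numpy as np, cv2
from bench import env
def cap(n):
    im,d=env.capture(n); c=env.calibration(n); K=np.array(c["K"]); E=np.array(c["extrinsics"])
    v,u=np.mgrid[0:480,0:640]
    dist=c.get("dist",None)
    p=np.stack([(u-K[0,2])/K[0,0]*d,-(v-K[1,2])/K[1,1]*d,-d],-1)
    W=(p-E[:3,3])@E[:3,:3]
    W[d==0]=np.nan
    return im,W
E
python3 - <<'E'
from h import *
print(env.calibration("scene"),env.calibration("top"))
a,W=cap("scene");b,V=cap("top")
np.savez("s0.npz",a=a,W=W,b=b,V=V)
cv2.imwrite("pics/a.png",a);cv2.imwrite("pics/b.png",b)
s=env.get_state();print(s)
E
```

```text
{'K': array([[497.86271771,   0.        , 321.98910304],
       [  0.        , 497.86271771, 232.41523774],
       [  0.        ,   0.        ,   1.        ]]), 'extrinsics': array([[ 0.95227119,  0.30490744, -0.01452686, -0.49759671],
       [-0.24954823,  0.80501841,  0.53821097,  0.06105927],
       [ 0.17579892, -0.50889765,  0.84268495, -1.39880859],
       [ 0.        ,  0.        ,  0.        ,  1.        ]])} {'K': array([[587.03847451,   0.        , 322.26965759],
       [  0.        , 587.03847451, 240.95827113],
       [  0.        ,   0.        ,   1.        ]]), 'extrinsics': array([[-2.17016202e-02, -9.99764220e-01,  7.37790448e-04,
         2.50656808e-03],
       [ 9.82011100e-01, -2.11777922e-02,  1.87631822e-01,
        -5.62391529e-01],
       [-1.87571957e-01,  4.79643293e-03,  9.82239154e-01,
        -1.14271865e+00],
       [ 0.00000000e+00,  0.00000000e+00,  0.00000000e+00,
         1.00000000e+00]])}
{'time': 0.1, 'joint_pos': array([5.96559005e+01, 2.79033350e+00, 5.59905890e+00, 9.29349747e+01,
       1.94161711e-04, 8.26787773e+01]), 'qd': array([-0.00896731,  0.01483792,  0.20478063, -0.06765957, -0.0173644 ,
       -0.08418008]), 'effort': array([ 2.19920359e-03, -3.39850867e+01,  3.20935965e+01,  1.58412661e-02,
       -1.92991165e-04,  8.60574545e-08]), 'tool_pos': array([0.20505714, 0.48272091, 0.24890551]), 'tcp_rot': array([[-9.20348611e-01,  3.91097417e-01, -1.11609702e-03],
       [ 3.91098906e-01,  9.20346693e-01, -1.89989296e-03],
       [ 2.84152977e-04, -2.18506817e-03, -9.99997572e-01]]), 'ft_force': array([0.40960085, 0.30610637, 0.17742319]), 'torque': array([-0.02179797, -0.05252766, -0.00759171]), 'grip_force': 0.0, 'finger_gap': 0.9969173725431371}
```

View pics/a.png

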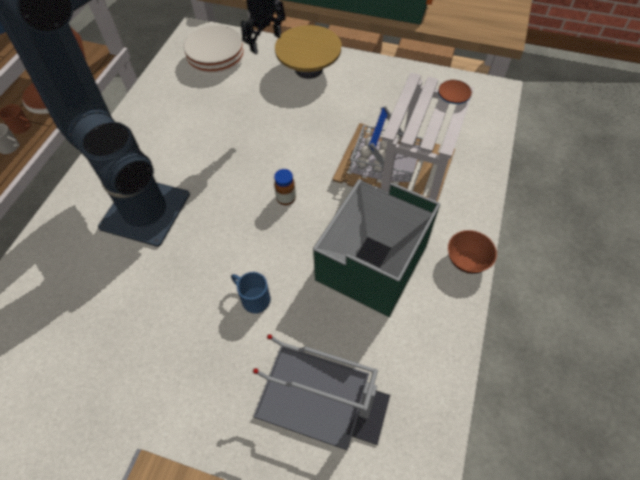

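View pics/b.png

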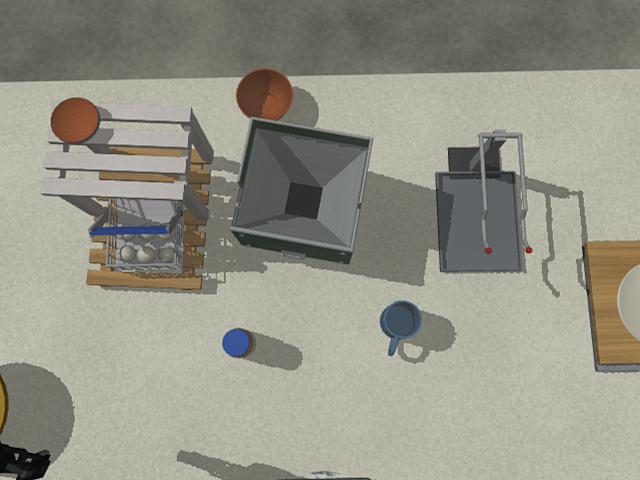

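Scene view: basket under the shelf around (375,150), hopper (375,250), stand (320,400), jar (285,187), mug (253,292). Top view: strap from (90,231) to (170,229), hopper near edge from (233,232) to (352,252), red hook tips at (488,250) and (529,250), jar (237,343), mug (400,320).

```bash
cat > m.py <<'E'
from h import *
def line(P):
    P=P[~np.isnan(P).any(1)]; m=np.median(P,0); P=P[np.linalg.norm(P-m,axis=1)<.2]
    (vx,vy,x,y)=cv2.fitLine(P[:,:2].astype(np.float32),cv2.DIST_HUBER,0,.01,.01).ravel()
    t=(P[:,:2]-[x,y])@[vx,vy]; lo,hi=np.percentile(t,[.5,99.5]); mid=np.array([x,y])+[vx*(lo+hi)/2,vy*(lo+hi)/2]
    return dict(n=len(P),mid=mid.round(4),z=np.percentile(P[:,2],[5,50,95]).round(4),len=round(float(hi-lo),4),ang=round(float(np.degrees(np.arctan2(vy,vx))),2))
if __name__=="__main__":
    d=np.load("s0.npz")
    for n,im,W in(("top",d["b"],d["V"]),("scene",d["a"],d["W"])):
        h=cv2.cvtColor(im,cv2.COLOR_BGR2HSV); H,S,Vv=[h[...,i].astype(int) for i in range(3)]
        z=W[...,2];x=W[...,0];y=W[...,1]
        blue=(H>100)&(H<130)&(S>140)&(z>.12)&(z<.2)
        print(n,"strap",line(W[blue]))
        red=((H<6)|(H>172))&(S>150)&(z>.16)&(z<.24)
        k,l,st,c=cv2.connectedComponentsWithStats(red.astype(np.uint8))
        for i in range(1,k):print(" red",st[i,4],np.nanmedian(W[l==i],0).round(4))
        # hopper: points high z .15-.2 in region
        hp=(abs(z-.157)<.012)&(x>.4)&(x<.62)&(y>-.12)&(y<.2)
        print(" hopnear",line(W[hp&(np.gradient(y)[0]!=9)]))
        for nm,r in(("jar",(abs(z-.1)<.006)),("mug",abs(z-.085)<.006)):
            k,l,st,c=cv2.connectedComponentsWithStats((r&(S>90)&(x<.55)).astype(np.uint8))
            for i in range(1,k):
                if st[i,4]>60:print(" ",nm,st[i,4],c[i].round(),W[l==i].mean(0).round(4),np.ptp(W[l==i],0).round(3))
        pr=(z>.165)&(z<.215)&(y<-.2)&(y>-.5)&(x>.3)&(x<.8)
        P=W[pr]; 
        for xx in np.arange(.4,.75,.02):
            q=P[abs(P[:,0]-xx)<.01]
            if len(q)>2:
                ym=q[:,1].mean();a=q[q[:,1]>ym];b=q[q[:,1]<=ym]
                print("  %.2f"%xx,len(q),np.median(a[:,1:],0).round(4) if len(a) else'',np.median(b[:,1:],0).round(4) if len(b) else '')
    V=d["V"]
    for u,v in[(233,230),(234,233),(352,248),(352,252),(250,234),(270,237),(290,240),(310,244),(330,247),(238,225),(355,235),(253,120),(370,138)]:
        print((u,v),V[v-2:v+3,u].round(3)[:,[0,1,2]].tolist())
    # shelf height edge
    z=V[...,2]; 
    print("shelf near edge",[V[v,120].round(3).tolist() for v in range(176,204,3)], [V[195,u].round(3).tolist() for u in (50,180,190)])
E
python3 m.py
```

```text
top strap {'n': 484, 'mid': array([0.569 , 0.3485]), 'z': array([0.1539, 0.1637, 0.1683]), 'len': 0.1367, 'ang': -89.72}
 red 25 [ 0.5101 -0.3743  0.1999]
 red 24 [ 0.5116 -0.3029  0.2004]
 hopnear {'n': 1583, 'mid': array([0.5571, 0.0448]), 'z': array([0.1462, 0.1564, 0.1618]), 'len': 0.2321, 'ang': 80.88}
  jar 563 [235. 342.] [0.3621 0.1594 0.1001] [0.049 0.051 0.011]
  mug 178 [401. 320.] [ 0.3969 -0.1591  0.0849] [0.069 0.072 0.011]
  mug 135 [  4. 405.] [0.2556 0.5946 0.0866] [0.108 0.018 0.011]
  0.50 25 [-0.3037  0.2003] [-0.3759  0.1995]
  0.52 101 [-0.3034  0.1962] [-0.3747  0.1934]
  0.54 94 [-0.3036  0.18  ] [-0.3754  0.1797]
  0.56 98 [-0.3042  0.1794] [-0.376   0.1797]
  0.58 122 [-0.3044  0.1873] [-0.3759  0.1903]
  0.60 99 [-0.3049  0.1973] [-0.3762  0.1976]
  0.62 97 [-0.3048  0.1973] [-0.3768  0.1968]
  0.64 96 [-0.3053  0.1974] [-0.3769  0.1973]
  0.66 98 [-0.305   0.1974] [-0.3769  0.1971]
  0.68 99 [-0.3057  0.1971] [-0.3773  0.1976]
  0.70 86 [-0.3057  0.1976] [-0.3772  0.1972]
  0.72 364 [-0.3297  0.1966] [-0.3602  0.1966]
  0.74 103 [-0.3286  0.1969] [-0.3505 
[... 2479 characters left out ...]
 0.161]]
(355, 235) [[0.556, -0.07, 0.158], [0.555, -0.071, 0.154], [0.552, -0.07, 0.158], [0.55, -0.07, 0.159], [0.548, -0.07, 0.159]]
(253, 120) [[0.771, 0.115, 0.195], [0.769, 0.115, 0.197], [0.768, 0.115, 0.194], [0.767, 0.115, 0.192], [0.767, 0.116, 0.188]]
(370, 138) [[0.806, -0.12, -0.0], [0.728, -0.101, 0.2], [0.727, -0.102, 0.195], [0.726, -0.102, 0.193], [0.723, -0.101, 0.198]]
shelf near edge [[0.717, 0.417, 0.027], [0.71, 0.416, 0.03], [0.635, 0.338, 0.252], [0.63, 0.338, 0.252], [0.624, 0.337, 0.254], [0.619, 0.337, 0.253], [0.614, 0.337, 0.253], [0.61, 0.338, 0.247], [0.66, 0.409, 0.045], [0.654, 0.41, 0.041]] [[0.618, 0.462, 0.242], [0.61, 0.234, 0.254], [0.624, 0.228, 0.201]]
```

```bash
cat > p.py <<'E'
from h import *
from scipy.spatial.transform import Rotation as Ro
def tool(yaw,tip=0):  # basket yaw, forward tip (deg) -> tool rotation when gripped
    a=np.radians(35); c,s=np.cos(a),np.sin(a)
    R0=np.array([[0,c,s],[1,0,0],[0,s,-c]])
    return Ro.from_euler("ZY",[yaw,tip],degrees=True).as_matrix()@R0
def plan(p,R,n,p0=None,R0=None):
    s=env.get_state()
    if p0 is None:p0=np.array(s["tool_pos"]);R0=np.array(s["tcp_rot"])
    w=Ro.from_matrix(R0.T@R).as_rotvec()/n
    M=sum(R0@Ro.from_rotvec(w*k).as_matrix() for k in range(n))
    v=np.linalg.solve(M,np.array(p)-p0)*1e3
    v=v.round(1);wd=np.degrees(w).round(2)
    print(n,"x",[v.tolist(),wd.tolist()]," |v| %.1f |w| %.1f"%(np.linalg.norm(v),np.linalg.norm(wd)))
    q=p0.copy();Q=R0.copy()
    for _ in range(n): q=q+Q@v/1e3;Q=Q@Ro.from_rotvec(np.radians(wd)).as_matrix()
    return q,Q
def strap(lip,yaw,tip): # strap centre for a lip position
    return np.array(lip)+Ro.from_euler("ZY",[yaw,tip],degrees=True).apply([-.118,0,.105])
def st():
    s=env.get_state();print("t",round(s["time"],2),np.round(s["tool_pos"],4),"j",np.round(s["joint_pos"],1),"F",np.round(s["ft_force"],1),"gap",round(s["finger_gap"],3),"g",round(s["grip_force"],1))
E
python3 - <<'E'
from p import *
d=np.load("s0.npz")
for n,im,W in(("top",d["b"],d["V"]),("sc",d["a"],d["W"])):
    h=cv2.cvtColor(im,cv2.COLOR_BGR2HSV).astype(int); P=W[(h[...,0]>100)&(h[...,0]<130)&(h[...,1]>140)&(W[...,2]>.12)&(W[...,2]<.2)]
    P=P[np.linalg.norm(P-np.median(P,0),axis=1)<.1]
    f=P[:,0]*.819+P[:,2]*.574; f=np.percentile(f,[50,80,95]); print(n,"centre x est",((f-.0035-.155*.574)/.819).round(4))
R=tool(0);g=np.array([.571,.350,.155])
q,Q=plan(g-.1*R[:,2],R,20)
plan(g,R,6,q,Q)
E
```

```text
top centre x est [0.5716 0.5729 0.5738]
sc centre x est [0.5711 0.5726 0.5742]
20 x [[-15.0, 8.6, 4.2], [-1.55, -1.02, 3.24]]  |v| 17.8 |w| 3.7
6 x [[-0.0, 0.1, 16.6], [0.0, 0.0, 0.0]]  |v| 16.6 |w| 0.0
```

Request:
drive_tool(
  series=[
    [[-15, 8.6, 4.2], [-1.55, -1.02, 3.24], 60],
    [[-15, 8.6, 4.2], [-1.55, -1.02, 3.24], 60],
    [[-15, 8.6, 4.2], [-1.55, -1.02, 3.24], 60],
    [[-15, 8.6, 4.2], [-1.55, -1.02, 3.24], 60],
    [[-15, 8.6, 4.2], [-1.55, -1.02, 3.24], 60],
    [[-15, 8.6, 4.2], [-1.55, -1.02, 3.24], 60],
    [[-15, 8.6, 4.2], [-1.55, -1.02, 3.24], 60],
    [[-15, 8.6, 4.2], [-1.55, -1.02, 3.24], 60],
    [[-15, 8.6, 4.2], [-1.55, -1.02, 3.24], 60],
    [[-15, 8.6, 4.2], [-1.55, -1.02, 3.24], 60],
    [[-15, 8.6, 4.2], [-1.55, -1.02, 3.24], 60],
    [[-15, 8.6, 4.2], [-1.55, -1.02, 3.24], 60],
  ],
)

```text
time: 1.1
tool_pos: [0.4104, 0.4453, 0.2276]
tcp_rot: [[-0.445, 0.82, 0.361], [0.891, 0.445, 0.088], [-0.088, 0.361, -0.928]]
ft_force: [-0.3, 0.5, -0.4]
finger_gap: 0.704
grip_force: 0.0
```

Request:
drive_tool(
  series=[
    [[-15, 8.6, 4.2], [-1.55, -1.02, 3.24], 60],
    [[-15, 8.6, 4.2], [-1.55, -1.02, 3.24], 60],
    [[-15, 8.6, 4.2], [-1.55, -1.02, 3.24], 60],
    [[-15, 8.6, 4.2], [-1.55, -1.02, 3.24], 60],
    [[-15, 8.6, 4.2], [-1.55, -1.02, 3.24], 60],
    [[-15, 8.6, 4.2], [-1.55, -1.02, 3.24], 60],
    [[-15, 8.6, 4.2], [-1.55, -1.02, 3.24], 60],
    [[-15, 8.6, 4.2], [-1.55, -1.02, 3.24], 60],
    [[0, 0, 0], [0, 0, 0], 60],
    [[0, 0, 0], [0, 0, 0], 60],
  ],
)

```text
time: 1.93
tool_pos: [0.5131, 0.3501, 0.2364]
tcp_rot: [[-0.0, 0.82, 0.573], [1.0, -0.0, 0.001], [0.001, 0.573, -0.82]]
ft_force: [-1.0, 1.1, 0.9]
finger_gap: 0.7
grip_force: 0.0
```

Run:
```python
from p import *
st();R=tool(0);g=np.array([.572,.350,.155])
s=env.get_state(); print(np.degrees(Ro.from_matrix(s["tcp_rot"].T@R).as_rotvec()))
plan(g,R,9)
```

```text
t 1.93 [0.5131 0.3501 0.2364] j [ 37.7 -10.9 -16.5  55.4 -20.5 122.4] F [-1.   1.1  0.9] gap 0.7 g 0.0
[-0.03697647 -0.03600235 -0.00266315]
9 x [[-0.0, 0.2, 11.2], [-0.0, -0.0, -0.0]]  |v| 11.2 |w| 0.0
```

Request:
drive_tool(
  series=[
    [[0, 0.2, 14], [0, 0, 0], 60],
    [[0, 0.2, 14], [0, 0, 0], 60],
    [[0, 0.2, 14], [0, 0, 0], 60],
    [[0, 0.2, 14], [0, 0, 0], 60],
    [[0, 0.2, 14], [0, 0, 0], 60],
    [[0, 0.2, 14], [0, 0, 0], 60],
    [[0, 0.2, 10], [0, 0, 0], 60],
    [[0, 0.2, 7], [0, 0, 0], 60],
    [[0, 0, 0], [0, 0, 0], 60],
    [[0, 0, 0], [0, 0, 0], 30],
  ],
)

```text
time: 2.77
tool_pos: [0.5728, 0.351, 0.1555]
tcp_rot: [[-0.0, 0.819, 0.574], [1.0, -0.0, 0.001], [0.001, 0.574, -0.819]]
ft_force: [-0.3, -0.3, 0.6]
finger_gap: 0.572
grip_force: 0.0
```

Run:
```python
from p import *
st()
b,V=cap("scene"); cv2.imwrite("pics/c.png",cv2.resize(b[60:260,250:510],None,fx=3,fy=3))
```

```text
t 2.77 [0.5728 0.351  0.1555] j [ 33.9  -2.8 -18.6  44.  -18.6 118.8] F [-0.3 -0.3  0.6] gap 0.572 g 0.0
```

View pics/c.png

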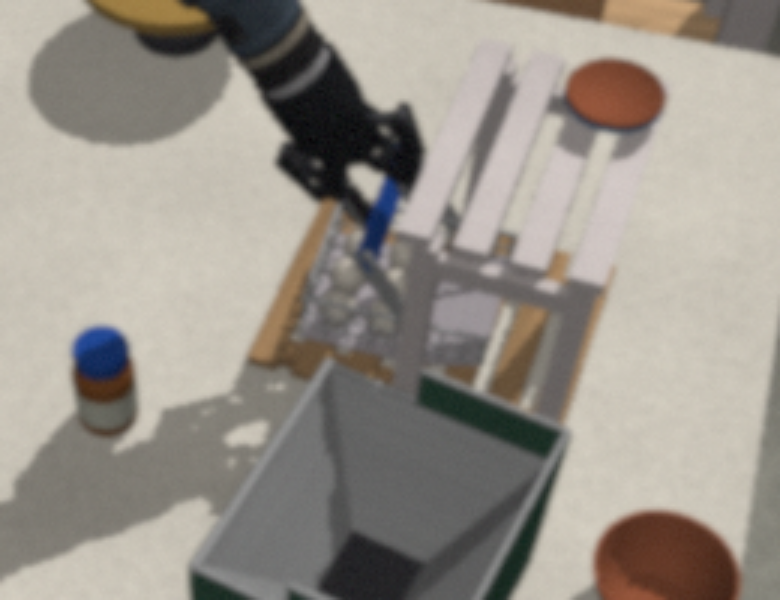

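The open fingers straddle the blue strap (crop 385,215), clear of the shelf. Closing.

Request:
drive_tool(
  series=[
    [[0, 0, 0], [0, 0, 0], 16],
    [[0, 0, 0], [0, 0, 0], 10],
    [[0, 0, 0], [0, 0, 0], 5],
    [[0, 0, 0], [0, 0, 0], 0],
    [[0, 0, 0], [0, 0, 0], 0],
    [[0, 0, 0], [0, 0, 0], 0],
    [[0, 0, 0], [0, 0, 0], 0],
    [[0, 0, 0], [0, 0, 0], 0],
  ],
)

```text
time: 3.48
tool_pos: [0.5729, 0.3513, 0.1564]
tcp_rot: [[-0.001, 0.818, 0.575], [1.0, -0.001, 0.002], [0.002, 0.575, -0.818]]
ft_force: [-5.7, 0.8, 3.9]
finger_gap: 0.07
grip_force: 61.4
```

Run:
```python
from p import *
st();R=tool(0);s=env.get_state();p=s["tool_pos"]
q,Q=plan(p+[0,0,.02],R,5)
q,Q=plan(p+[-.11,0,.02],R,10,q,Q)
q,Q=plan(p+[-.11,0,.14],R,10,q,Q)
```

```text
t 3.48 [0.5729 0.3513 0.1564] j [ 33.9  -2.9 -18.6  44.  -18.6 118.8] F [-5.7  0.8  3.9] gap 0.07 g 61.4
5 x [[0.0, 2.3, -3.3], [0.02, -0.03, -0.01]]  |v| 4.0 |w| 0.0
10 x [[0.0, -9.0, -6.3], [-0.0, 0.0, 0.0]]  |v| 11.0 |w| 0.0
10 x [[0.0, 6.9, -9.8], [-0.0, 0.0, 0.0]]  |v| 12.0 |w| 0.0
```

Request:
drive_tool(
  series=[
    [[0, 1.1, -1.6], [0, 0, 0], 0],
    [[0, 2.3, -3.3], [0, 0, 0], 0],
    [[0, 3.4, -4.9], [0, 0, 0], 0],
    [[0, 3.4, -4.9], [0, 0, 0], 0],
    [[0, 1.1, -1.6], [0, 0, 0], 0],
    [[0, 0, 0], [0, 0, 0], 0],
  ],
)

```text
time: 3.98
tool_pos: [0.5734, 0.3508, 0.1765]
tcp_rot: [[0.0, 0.818, 0.576], [1.0, -0.002, 0.001], [0.002, 0.576, -0.818]]
ft_force: [0.2, 0.7, -6.4]
finger_gap: 0.069
grip_force: 59.7
```

Request:
drive_tool(
  series=[
    [[0, -2.5, -1.7], [0, 0, 0], 0],
    [[0, -5, -3.5], [0, 0, 0], 0],
    [[0, -8, -5.6], [0, 0, 0], 0],
    [[0, -10, -7], [0, 0, 0], 0],
    [[0, -10, -7], [0, 0, 0], 0],
    [[0, -10, -7], [0, 0, 0], 0],
    [[0, -10, -7], [0, 0, 0], 0],
    [[0, -10, -7], [0, 0, 0], 0],
    [[0, -10, -7], [0, 0, 0], 0],
    [[0, -8, -5.6], [0, 0, 0], 0],
    [[0, -5, -3.5], [0, 0, 0], 0],
    [[0, -2.5, -1.7], [0, 0, 0], 0],
  ],
)

```text
time: 4.98
tool_pos: [0.4608, 0.3511, 0.1755]
tcp_rot: [[-0.001, 0.818, 0.575], [1.0, -0.0, 0.002], [0.002, 0.575, -0.818]]
ft_force: [-1.1, 0.1, -6.6]
finger_gap: 0.068
grip_force: 59.7
```

Run:
```python
from p import *
st()
b,V=cap("top"); cv2.imwrite("pics/d.png",b)
```

```text
t 4.98 [0.4608 0.3511 0.1755] j [ 41.9 -15.1 -26.8  50.6 -22.5 126.3] F [-1.1  0.1 -6.6] gap 0.068 g 59.7
```

View pics/d.png

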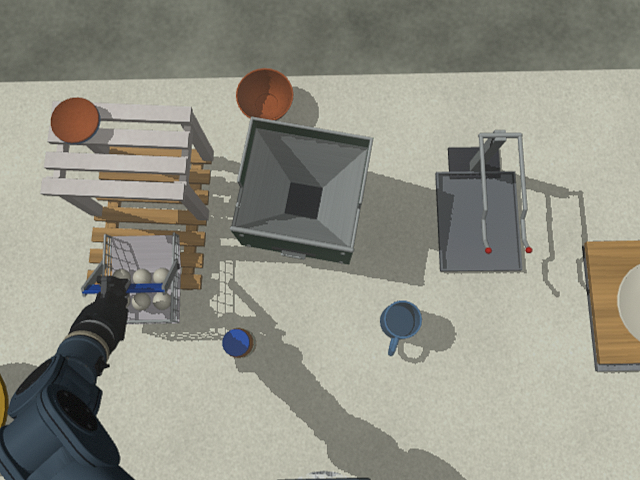

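Basket drawn back clear of the shelf (strap at (125,287)), all six balls in it. Lift, then carry over to the hopper.

Run:
```python
from p import *
s=env.get_state();p=s["tool_pos"]
q,Q=plan([p[0],.351,.30],tool(0),10)
e=np.array([.549,.045,.160]);yaw=-11.3
lip=e+Ro.from_euler("Z",yaw,degrees=True).apply([-.025,0,.03])
print(strap(lip,yaw,0))
plan(strap(lip,yaw,0),tool(yaw),22,q,Q)
```

```text
10 x [[-0.0, 7.2, -10.2], [0.01, -0.01, -0.0]]  |v| 12.5 |w| 0.0
[0.4087721 0.0730203 0.295    ]
22 x [[-12.8, -1.1, -0.5], [-0.0, -0.3, 0.42]]  |v| 12.9 |w| 0.5
```

Request:
drive_tool(
  series=[
    [[0, 2.9, -4.1], [0, 0, 0], 0],
    [[0, 5, -7.1], [0, 0, 0], 0],
    [[0, 6.5, -9.2], [0, 0, 0], 0],
    [[0, 7.2, -10.2], [0, 0, 0], 0],
    [[0, 7.2, -10.2], [0, 0, 0], 0],
    [[0, 7.2, -10.2], [0, 0, 0], 0],
    [[0, 7.2, -10.2], [0, 0, 0], 0],
    [[0, 7.2, -10.2], [0, 0, 0], 0],
    [[0, 7.2, -10.2], [0, 0, 0], 0],
    [[0, 6.5, -9.2], [0, 0, 0], 0],
    [[0, 5, -7.1], [0, 0, 0], 0],
    [[0, 2.9, -4.1], [0, 0, 0], 0],
  ],
)

```text
time: 6.03
tool_pos: [0.4628, 0.351, 0.303]
tcp_rot: [[0.0, 0.817, 0.577], [1.0, -0.002, 0.003], [0.004, 0.577, -0.817]]
ft_force: [0.9, -0.1, -7.3]
finger_gap: 0.069
grip_force: 59.7
```

Request:
drive_tool(
  series=[
    [[-5.1, -0.4, -0.2], [0, -0.12, 0.17], 0],
    [[-9, -0.8, -0.4], [0, -0.21, 0.29], 0],
    [[-11.5, -1, -0.5], [0, -0.27, 0.38], 0],
    [[-12.8, -1.1, -0.5], [0, -0.3, 0.42], 0],
    [[-12.8, -1.1, -0.5], [0, -0.3, 0.42], 0],
    [[-12.8, -1.1, -0.5], [0, -0.3, 0.42], 0],
    [[-12.8, -1.1, -0.5], [0, -0.3, 0.42], 0],
    [[-12.8, -1.1, -0.5], [0, -0.3, 0.42], 0],
    [[-12.8, -1.1, -0.5], [0, -0.3, 0.42], 0],
    [[-12.8, -1.1, -0.5], [0, -0.3, 0.42], 0],
    [[-12.8, -1.1, -0.5], [0, -0.3, 0.42], 0],
    [[-12.8, -1.1, -0.5], [0, -0.3, 0.42], 0],
  ],
)

```text
time: 7.03
tool_pos: [0.4416, 0.2085, 0.2959]
tcp_rot: [[0.101, 0.815, 0.57], [0.995, -0.082, -0.059], [-0.002, 0.573, -0.82]]
ft_force: [-0.1, 0.2, -6.9]
finger_gap: 0.073
grip_force: 59.7
```

Request:
drive_tool(
  series=[
    [[-12.8, -1.1, -0.5], [0, -0.3, 0.42], 0],
    [[-12.8, -1.1, -0.5], [0, -0.3, 0.42], 0],
    [[-12.8, -1.1, -0.5], [0, -0.3, 0.42], 0],
    [[-12.8, -1.1, -0.5], [0, -0.3, 0.42], 0],
    [[-12.8, -1.1, -0.5], [0, -0.3, 0.42], 0],
    [[-12.8, -1.1, -0.5], [0, -0.3, 0.42], 0],
    [[-12.8, -1.1, -0.5], [0, -0.3, 0.42], 0],
    [[-12.8, -1.1, -0.5], [0, -0.3, 0.42], 0],
    [[-12.8, -1.1, -0.5], [0, -0.3, 0.42], 0],
    [[-11.5, -1, -0.5], [0, -0.27, 0.38], 0],
    [[-9, -0.8, -0.4], [0, -0.21, 0.29], 0],
    [[-5.1, -0.4, -0.2], [0, -0.12, 0.17], 0],
  ],
)

```text
time: 8.03
tool_pos: [0.408, 0.0712, 0.2936]
tcp_rot: [[0.2, 0.803, 0.561], [0.98, -0.162, -0.117], [-0.003, 0.573, -0.819]]
ft_force: [-0.1, 0.6, -7.3]
finger_gap: 0.071
grip_force: 59.7
```

Run:
```python
from p import *
st();s=env.get_state();print(np.degrees(Ro.from_matrix(s["tcp_rot"].T@tool(-11.3)).as_rotvec()).round(2))
b,V=cap("top"); c,W=cap("scene"); np.savez("s1.npz",b=b,V=V,a=c,W=W)
cv2.imwrite("pics/e.png",np.hstack([cv2.resize(b[150:380,190:390],(520,598)),cv2.resize(c[130:330,230:330+0],None,fx=2.7,fy=2.99)]))
```

```text
t 8.03 [0.408  0.0712 0.2936] j [  9.  -48.2 -33.6  71.4 -11.7 106.9] F [-0.1  0.6 -7.3] gap 0.071 g 59.7
[-0.03  0.25 -0.11]
```

View pics/e.png

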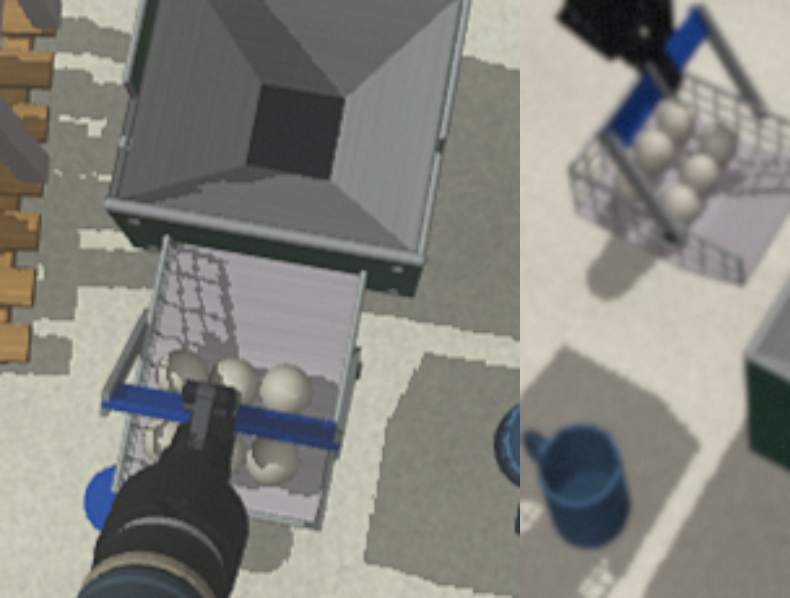

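Top crop: lip's front edge from (170,240) to (362,270), parallel to and just short of the hopper edge (110,205)–(425,260); six balls at the rear. I'll measure the lip against the edge.

Run:
```python
from p import *
d=np.load("s1.npz");V=d["V"]
L=[];E=[]
for u in range(262,324,2):
    col=V[225:275,u]
    i=[k for k in range(50) if .17<col[k,2]<.215 and col[k,0]<.55]
    if i:L.append(col[i[0]])
    j=[k for k in range(50) if .152<col[k,2]<.166 and col[k,0]>.515]
    if j:E.append(col[j].mean(0))
L=np.array(L);E=np.array(E)
np.set_printoptions(suppress=True)
yaw=-11.3;Rz=Ro.from_euler("Z",yaw,degrees=True)
s=env.get_state();p=s["tool_pos"]
for n,A in(("lip",L),("edge",E)):
    m=np.median(A,0); B=A[abs(A-m).max(1)<.06];sl=np.polyfit(B[:,1],B[:,0],1); print(n,len(A),m.round(4),"yaw",-np.degrees(np.arctan(sl[0])).round(2),"x at y=.045",np.polyval(sl,.045).round(4),"rel tcp in basket axes",Rz.inv().apply(B-p).mean(0).round(4))
print(L[::5].round(3).tolist())
# lip side ends (width) & middle in y:
P=V.reshape(-1,3); q=Rz.inv().apply(P-p); k=(q[:,2]>-.11)&(q[:,2]<-.09)&(q[:,0]>.08)&(q[:,0]<.125);print("lip y range",np.nanpercentile(q[k][:,1],[1,99]).round(4),"x max",np.nanpercentile(q[k][:,0],[95,99]).round(4))
```

```text
lip 31 [0.5228 0.0455 0.1901] yaw -11.82 x at y=.045 0.5226 rel tcp in basket axes [ 0.117  -0.0032 -0.1042]
edge 31 [0.5489 0.0469 0.1583] yaw -11.87 x at y=.045 0.5486 rel tcp in basket axes [ 0.1426  0.0031 -0.1357]
[[0.534, 0.1, 0.186], [0.532, 0.082, 0.185], [0.527, 0.064, 0.191], [0.522, 0.046, 0.193], [0.518, 0.028, 0.192], [0.515, 0.01, 0.191], [0.512, -0.008, 0.19]]
lip y range [-0.0676  0.0616] x max [0.1168 0.118 ]
```

Request:
drive_tool(
  series=[
    [[0, 1.2, 0.9], [0, 0, 0], 0],
    [[0, 3.4, 2.4], [0, 0, 0], 0],
    [[0, 5, 3.5], [0, 0, 0], 0],
    [[0, 5.4, 3.7], [0, 0, 0], 0],
    [[0, 5, 3.5], [0, 0, 0], 0],
    [[0, 3.4, 2.4], [0, 0, 0], 0],
    [[0, 1.2, 0.9], [0, 0, 0], 0],
    [[0, -1.1, 1.6], [0, 0, 0], 0],
    [[0, -2.3, 3.3], [0, 0, 0], 0],
    [[0, -2.9, 4.1], [0, 0, 0], 0],
    [[0, -2.9, 4.1], [0, 0, 0], 0],
    [[0, -1.1, 1.6], [0, 0, 0], 0],
  ],
)

```text
time: 9.13
tool_pos: [0.4382, 0.0673, 0.2754]
tcp_rot: [[0.197, 0.804, 0.561], [0.98, -0.161, -0.113], [-0.001, 0.573, -0.82]]
ft_force: [-1.5, -0.0, -7.2]
finger_gap: 0.07
grip_force: 59.6
```

Request:
drive_tool(
  series=[
    [[0, -1.1, 1.6], [0, 0, 0], 0],
    [[0, -0.6, 0.8], [0, 0, 0], 0],
    [[0, -0.6, 0.8], [0, 0, 0], 0],
    [[0, -0.6, 0.8], [0, 0, 0], 0],
    [[0, 0, 0], [0, 0, 0], 0],
  ],
)

```text
time: 9.55
tool_pos: [0.4389, 0.0673, 0.2724]
tcp_rot: [[0.197, 0.802, 0.563], [0.98, -0.161, -0.113], [-0.0, 0.575, -0.818]]
ft_force: [-0.1, 0.9, -6.4]
finger_gap: 0.07
grip_force: 59.7
```

Request:
drive_tool(
  series=[
    [[0, -0.6, 0.8], [0, 0, 0], 0],
    [[0, -0.6, 0.8], [0, 0, 0], 0],
    [[0, -0.6, 0.8], [0, 0, 0], 0],
    [[0, 0, 0], [0, 0, 0], 0],
  ],
)

```text
time: 9.88
tool_pos: [0.4387, 0.0673, 0.2691]
tcp_rot: [[0.197, 0.803, 0.563], [0.98, -0.161, -0.113], [-0.0, 0.574, -0.819]]
ft_force: [-0.5, 0.5, -7.2]
finger_gap: 0.072
grip_force: 59.7
```

Request:
drive_tool(
  series=[
    [[0, -0.6, 0.8], [0, 0, 0], 0],
    [[0, 0, 0], [0, 0, 0], 0],
    [[0, -0.6, 0.8], [0, 0, 0], 0],
    [[0, 0, 0], [0, 0, 0], 0],
  ],
)

```text
time: 10.22
tool_pos: [0.4388, 0.0673, 0.2685]
tcp_rot: [[0.197, 0.802, 0.565], [0.98, -0.161, -0.113], [0.0, 0.576, -0.818]]
ft_force: [-3.6, -0.1, -2.1]
finger_gap: 0.072
grip_force: 60.4
```

Light contact (about 5 N). Tip about the rolled edge.

Request:
drive_tool(
  series=[
    [[0, 2.75, -0.52], [1, 0, 0], 0],
    [[0, 5.51, -0.99], [2, 0, 0], 0],
    [[0, 5.51, -0.99], [2, 0, 0], 0],
    [[0, 5.51, -0.99], [2, 0, 0], 0],
    [[0, 5.51, -0.99], [2, 0, 0], 0],
    [[0, 2.75, -0.52], [1, 0, 0], 0],
    [[0, 0, 0], [0, 0, 0], 0],
  ],
)

```text
time: 10.8
tool_pos: [0.461, 0.0628, 0.2865]
tcp_rot: [[0.198, 0.888, 0.416], [0.98, -0.179, -0.084], [-0.0, 0.425, -0.905]]
ft_force: [0.6, 0.7, -6.7]
finger_gap: 0.07
grip_force: 59.7
```

```bash
cat > t.py <<'E'
from p import *
st();s=env.get_state();R=s["tcp_rot"]
tilt=np.degrees(np.arctan2(-R[2,2],np.hypot(R[0,2],R[1,2]))); th=tilt-55
if R[0,2]<0: th=180-tilt-55
lip=s["tool_pos"]+Ro.from_euler("ZY",[-11.4,th],degrees=True).apply([.118,0,-.105])
print("tip %.1f"%th,"lip",lip.round(4),"rel edge",Ro.from_euler("Z",11.4,degrees=True).apply(lip-[.549,.045,.160]).round(4))
E
python3 t.py
```

```text
t 10.8 [0.461  0.0628 0.2865] j [  3.5 -30.8 -21.9  74.6  -6.3 103.6] F [ 0.6  0.7 -6.7] gap 0.07 g 59.7
tip 9.9 lip [0.5573 0.0434 0.1628] rel edge [0.0084 0.0001 0.0028]
```

Request:
drive_tool(
  series=[
    [[0, -1.8, -0.85], [0, 0, 0], 0],
    [[0, -0.4, 0.9], [0, 0, 0], 0],
    [[0, -0.4, 0.9], [0, 0, 0], 0],
    [[0, 0, 0], [0, 0, 0], 0],
  ],
)

```text
time: 11.13
tool_pos: [0.4573, 0.0635, 0.2854]
tcp_rot: [[0.197, 0.887, 0.418], [0.98, -0.178, -0.084], [0.0, 0.427, -0.904]]
ft_force: [-3.7, -0.8, 1.1]
finger_gap: 0.067
grip_force: 60.6
```

```bash
python3 t.py
```

```text
t 11.13 [0.4573 0.0635 0.2854] j [  3.7 -31.5 -22.4  74.6  -6.3 103.7] F [-3.7 -0.8  1.1] gap 0.067 g 60.6
tip 9.7 lip [0.5539 0.0441 0.162 ] rel edge [0.005  0.0001 0.002 ]
```

Request:
drive_tool(
  series=[
    [[0, 2.6, -0.4], [1, 0, 0], 0],
    [[0, 5.2, -0.85], [2, 0, 0], 0],
    [[0, 5.2, -0.85], [2, 0, 0], 0],
    [[0, 5.2, -0.85], [2, 0, 0], 0],
    [[0, 5.2, -0.85], [2, 0, 0], 0],
    [[0, 2.6, -0.4], [1, 0, 0], 0],
    [[0, 0, 0], [0, 0, 0], 0],
  ],
)

```text
time: 11.72
tool_pos: [0.4813, 0.0588, 0.2996]
tcp_rot: [[0.197, 0.946, 0.258], [0.98, -0.19, -0.051], [0.001, 0.263, -0.965]]
ft_force: [-4.9, -1.0, 4.5]
finger_gap: 0.07
grip_force: 61.4
```

```bash
python3 t.py
```

```text
t 11.72 [0.4813 0.0588 0.2996] j [  1.  -17.6  -8.6  84.1  -3.2 102. ] F [-4.9 -1.   4.5] gap 0.07 g 61.4
tip 19.8 lip [0.5553 0.0439 0.1608] rel edge [0.0064 0.0002 0.0008]
```

Request:
drive_tool(
  series=[
    [[0, 2.6, -0.55], [1, 0, 0], 0],
    [[0, 5.2, -1.1], [2, 0, 0], 0],
    [[0, 5.2, -1.1], [2, 0, 0], 0],
    [[0, 5.2, -1.1], [2, 0, 0], 0],
    [[0, 5.2, -1.1], [2, 0, 0], 0],
    [[0, 2.6, -0.55], [1, 0, 0], 0],
    [[0, 0, 0], [0, 0, 0], 0],
  ],
)

```text
time: 12.3
tool_pos: [0.506, 0.0539, 0.3093]
tcp_rot: [[0.197, 0.976, 0.091], [0.98, -0.197, -0.018], [0.001, 0.092, -0.996]]
ft_force: [-2.1, -1.8, 3.9]
finger_gap: 0.069
grip_force: 61.1
```

```bash
python3 t.py
python3 - <<'E'
from p import *
b,V=cap("top");c,W=cap("scene")
cv2.imwrite("pics/f.png",np.hstack([cv2.resize(b[110:330,200:400],(480,528)),cv2.resize(c[160:320,290:450][:, :97],(320,528))]))
E
```

```text
t 12.3 [0.506  0.0539 0.3093] j [ -0.9  -3.7   5.9  94.4  -0.9 100.4] F [-2.1 -1.8  3.9] gap 0.069 g 61.1
tip 29.7 lip [0.5555 0.0439 0.1596] rel edge [ 0.0066  0.0002 -0.0004]
```

View pics/f.png

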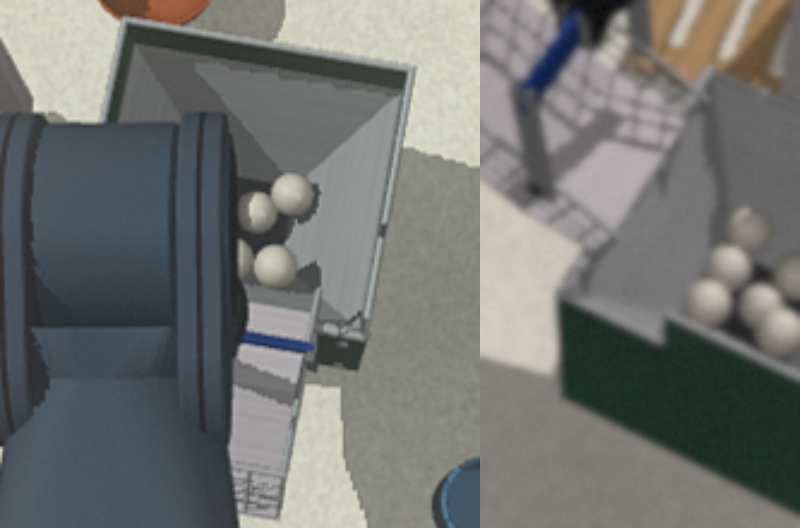

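Scene crop shows at least five balls at the hopper gate (around (745,230)–(780,330)); lip on the edge. Tip further to 42° to be sure it empties.

Request:
drive_tool(
  series=[
    [[0, 2.6, -0.55], [1, 0, 0], 0],
    [[0, 5.2, -1.2], [2, 0, 0], 0],
    [[0, 5.2, -1.2], [2, 0, 0], 0],
    [[0, 5.2, -1.2], [2, 0, 0], 0],
    [[0, 5.2, -1.2], [2, 0, 0], 0],
    [[0, 5.2, -1.2], [2, 0, 0], 0],
    [[0, 2.6, -0.55], [1, 0, 0], 0],
    [[0, 0, 0], [0, 0, 0], 0],
    [[0, 0, 0], [0, 0, 0], 0],
    [[0, 0, 0], [0, 0, 0], 0],
    [[0, 0, 0], [0, 0, 0], 0],
    [[0, 0, 0], [0, 0, 0], 0],
  ],
)

```text
time: 13.4
tool_pos: [0.5353, 0.048, 0.3154]
tcp_rot: [[0.197, 0.974, -0.114], [0.98, -0.196, 0.023], [0.0, -0.116, -0.993]]
ft_force: [2.0, -1.4, 5.7]
finger_gap: 0.071
grip_force: 61.6
```

```bash
python3 t.py
python3 - <<'E'
from p import *
b,V=cap("top");c,W=cap("scene");np.savez("s2.npz",a=c,W=W)
cv2.imwrite("pics/g.png",cv2.resize(c[120:320,280:460],(540,600)))
E
```

```text
t 13.4 [0.5353 0.048  0.3154] j [ -2.6  13.4  24.7 107.9   1.   98.7] F [ 2.  -1.4  5.7] gap 0.071 g 61.6
tip 41.7 lip [0.5532 0.0443 0.1585] rel edge [ 0.0043  0.0002 -0.0015]
```

View pics/g.png

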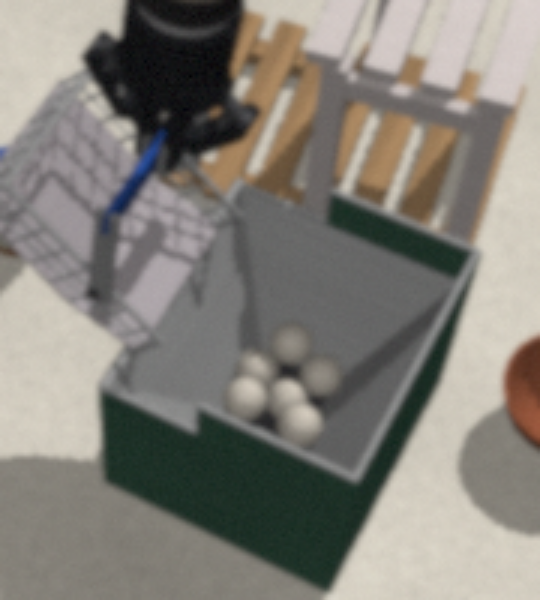

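All six balls lie in the hopper (crop (290,343),(257,367),(247,397),(287,397),(320,377),(300,425)) and the basket is empty. Lift away and go to the stand.

Run:
```python
from p import *
s=env.get_state();p=s["tool_pos"]
q,Q=plan(p+[-.005,0,.05],s["tcp_rot"],7)
q,Q=plan([.43,.02,.34],tool(-9,9),13,q,Q); print(q)
q,Q=plan([.40,-.341,.29],tool(-.9,9),22,q,Q); print(q)
```

```text
7 x [[-0.1, -1.5, -7.0], [0.0, 0.0, 0.0]]  |v| 7.2 |w| 0.0
13 x [[-3.5, -7.5, 0.9], [-2.51, 0.03, -0.18]]  |v| 8.3 |w| 2.5
[0.43037224 0.02022976 0.33975834]
22 x [[-16.5, -0.9, 2.1], [-0.0, 0.16, -0.33]]  |v| 16.7 |w| 0.4
[ 0.40014694 -0.34122268  0.28958985]
```

Request:
drive_tool(
  series=[
    [[0, -0.5, -2], [0, 0, 0], 0],
    [[0, -1, -5], [0, 0, 0], 0],
    [[0, -1.5, -7], [0, 0, 0], 0],
    [[0, -1.5, -8], [0, 0, 0], 0],
    [[0, -1.5, -8], [0, 0, 0], 0],
    [[0, -1.5, -8], [0, 0, 0], 0],
    [[0, -1.5, -7], [0, 0, 0], 0],
    [[0, -1, -4], [0, 0, 0], 0],
  ],
)

```text
time: 14.17
tool_pos: [0.5304, 0.049, 0.3659]
tcp_rot: [[0.197, 0.973, -0.117], [0.98, -0.195, 0.024], [0.0, -0.119, -0.993]]
ft_force: [-0.8, -0.6, -3.0]
finger_gap: 0.075
grip_force: 59.9
```

Request:
drive_tool(
  series=[
    [[-1.7, -3.7, 0.4], [-1.25, 0, -0.1], 0],
    [[-3.5, -7.5, 0.9], [-2.5, 0, -0.2], 0],
    [[-3.5, -7.5, 0.9], [-2.5, 0, -0.2], 0],
    [[-3.5, -7.5, 0.9], [-2.5, 0, -0.2], 0],
    [[-3.5, -7.5, 0.9], [-2.5, 0, -0.2], 0],
    [[-3.5, -7.5, 0.9], [-2.5, 0, -0.2], 0],
    [[-3.5, -7.5, 0.9], [-2.5, 0, -0.2], 0],
    [[-3.5, -7.5, 0.9], [-2.5, 0, -0.2], 0],
    [[-3.5, -7.5, 0.9], [-2.5, 0, -0.2], 0],
    [[-3.5, -7.5, 0.9], [-2.5, 0, -0.2], 0],
    [[-3.5, -7.5, 0.9], [-2.5, 0, -0.2], 0],
    [[-3.5, -7.5, 0.9], [-2.5, 0, -0.2], 0],
  ],
)

```text
time: 15.17
tool_pos: [0.4393, 0.0245, 0.3447]
tcp_rot: [[0.158, 0.917, 0.366], [0.987, -0.145, -0.063], [-0.005, 0.372, -0.928]]
ft_force: [-0.5, -0.3, -3.1]
finger_gap: 0.075
grip_force: 60.0
```

Run:
```python
from p import *
st()
q,Q=plan([.40,-.341,.29],tool(-.9,9),22); print(q)
```

```text
t 15.17 [0.4393 0.0245 0.3447] j [ -4.1 -29.7 -13.3  84.7  -2.1  94.5] F [-0.5 -0.3 -3.1] gap 0.075 g 60.0
22 x [[-16.7, -1.3, 2.2], [-0.19, 0.16, -0.33]]  |v| 16.9 |w| 0.4
[ 0.39929176 -0.34052137  0.28967206]
```

Weight dropped to 3.1 N, so the basket is empty.

Request:
drive_tool(
  series=[
    [[-6.7, -0.5, 0.9], [-0.08, 0.06, -0.13], 0],
    [[-11.7, -0.9, 1.5], [-0.13, 0.11, -0.23], 0],
    [[-15, -1.2, 2], [-0.17, 0.14, -0.3], 0],
    [[-16.7, -1.3, 2.2], [-0.19, 0.16, -0.33], 0],
    [[-16.7, -1.3, 2.2], [-0.19, 0.16, -0.33], 0],
    [[-16.7, -1.3, 2.2], [-0.19, 0.16, -0.33], 0],
    [[-16.7, -1.3, 2.2], [-0.19, 0.16, -0.33], 0],
    [[-16.7, -1.3, 2.2], [-0.19, 0.16, -0.33], 0],
    [[-16.7, -1.3, 2.2], [-0.19, 0.16, -0.33], 0],
    [[-16.7, -1.3, 2.2], [-0.19, 0.16, -0.33], 0],
    [[-16.7, -1.3, 2.2], [-0.19, 0.16, -0.33], 0],
    [[-16.7, -1.3, 2.2], [-0.19, 0.16, -0.33], 0],
  ],
)

```text
time: 16.17
tool_pos: [0.4131, -0.1586, 0.3178]
tcp_rot: [[0.089, 0.911, 0.402], [0.996, -0.081, -0.037], [-0.001, 0.404, -0.915]]
ft_force: [0.1, -0.4, -3.6]
finger_gap: 0.068
grip_force: 60.0
```

Request:
drive_tool(
  series=[
    [[-16.7, -1.3, 2.2], [-0.19, 0.16, -0.33], 0],
    [[-16.7, -1.3, 2.2], [-0.19, 0.16, -0.33], 0],
    [[-16.7, -1.3, 2.2], [-0.19, 0.16, -0.33], 0],
    [[-16.7, -1.3, 2.2], [-0.19, 0.16, -0.33], 0],
    [[-16.7, -1.3, 2.2], [-0.19, 0.16, -0.33], 0],
    [[-16.7, -1.3, 2.2], [-0.19, 0.16, -0.33], 0],
    [[-16.7, -1.3, 2.2], [-0.19, 0.16, -0.33], 0],
    [[-16.7, -1.3, 2.2], [-0.19, 0.16, -0.33], 0],
    [[-16.7, -1.3, 2.2], [-0.19, 0.16, -0.33], 0],
    [[-15, -1.2, 2], [-0.17, 0.14, -0.3], 0],
    [[-11.7, -0.9, 1.5], [-0.13, 0.11, -0.23], 0],
    [[-6.7, -0.5, 0.9], [-0.08, 0.06, -0.13], 0],
  ],
)

```text
time: 17.17
tool_pos: [0.3999, -0.3424, 0.2892]
tcp_rot: [[0.02, 0.899, 0.436], [1.0, -0.018, -0.008], [0.0, 0.437, -0.9]]
ft_force: [0.2, -0.5, -3.8]
finger_gap: 0.07
grip_force: 60.0
```

Run:
```python
from p import *
st()
b,V=cap("top");c,W=cap("scene");np.savez("s3.npz",b=b,V=V,a=c,W=W)
cv2.imwrite("pics/i.png",np.hstack([cv2.resize(b[110:370,380:580],(460,598)),cv2.resize(c[280:440,180:270],(337,598))]))
s=env.get_state();p=s["tool_pos"]
# basket pitch relative to the tool: lip & strap in yaw axes
q=Ro.from_euler("Z",.9,degrees=True).apply(V.reshape(-1,3)-p)
h=cv2.cvtColor(b,cv2.COLOR_BGR2HSV).reshape(-1,3).astype(int)
k=(h[:,0]>100)&(h[:,0]<130)&(h[:,1]>140)&(abs(q[:,2])<.03)&(abs(q[:,0])<.03)&(abs(q[:,1])<.08)
print("strap y",np.percentile(q[k,1],[1,99]),"z",np.percentile(q[k,2],[5,95]),"slope",np.polyfit(q[k,1],q[k,0],1))
k=(q[:,2]>-.13)&(q[:,2]<-.1)&(q[:,0]>.08)&(q[:,0]<.115)&(abs(q[:,1])<.06)
print("lip",np.percentile(q[k,0],[95,99]),q[k&(q[:,0]>.095)].mean(0))
q1,Q1=plan([.40,-.341,.235],tool(-.9,9),6)
q1,Q1=plan([.551,-.341,.235],tool(-.9,9),14,q1,Q1)
```

```text
t 17.17 [ 0.3999 -0.3424  0.2892] j [-60.4 -14.7  -9.6  81.1  22.   33.5] F [ 0.2 -0.5 -3.8] gap 0.07 g 60.0
strap y [-0.07379075  0.06543061] z [-0.0042594   0.01180697] slope [ 0.00774843 -0.00078918]
lip [0.09934283 0.09971885] [ 0.09758109 -0.00433951 -0.12111706]
6 x [[0.1, -4.0, 8.1], [-0.02, 0.01, -0.04]]  |v| 9.0 |w| 0.0
14 x [[0.2, 9.7, 4.7], [0.0, -0.0, 0.0]]  |v| 10.8 |w| 0.0
```

View pics/i.png

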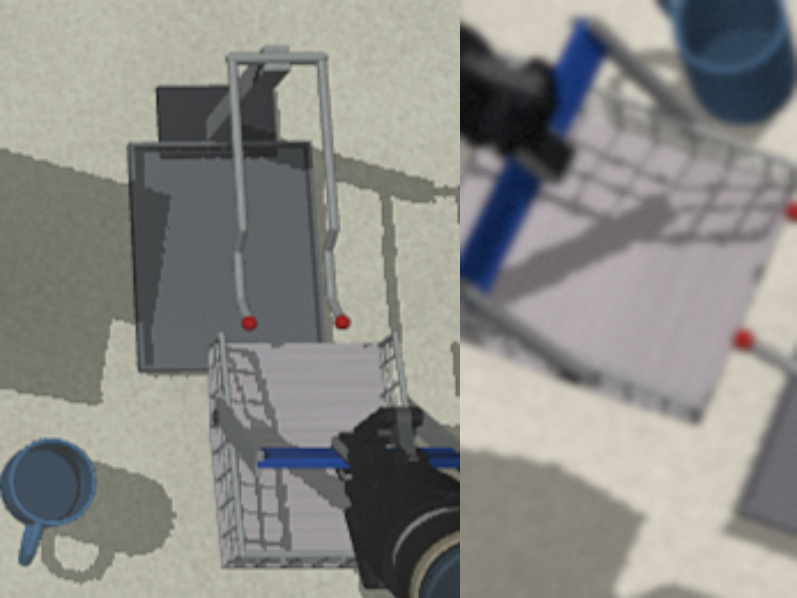

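Strap (260–460,457), prongs' red tips (249,323),(342,323) ahead of the lip; strap sits about 5 mm too far to −y, which I correct while descending and advancing.

Request:
drive_tool(
  series=[
    [[0.5, -2, 4], [0, 0, 0], 0],
    [[1.2, -4, 8.1], [0, 0, 0], 0],
    [[1.3, -5, 10], [0, 0, 0], 0],
    [[1.3, -5, 10], [0, 0, 0], 0],
    [[1.2, -4, 8.1], [0, 0, 0], 0],
    [[0.5, -4, 8.1], [0, 0, 0], 0],
    [[0, 0, 0], [0, 0, 0], 0],
  ],
)

```text
time: 17.85
tool_pos: [0.3996, -0.3328, 0.233]
tcp_rot: [[0.018, 0.9, 0.436], [1.0, -0.017, -0.005], [0.003, 0.436, -0.9]]
ft_force: [-0.8, 0.6, -4.4]
finger_gap: 0.067
grip_force: 60.0
```

Request:
drive_tool(
  series=[
    [[0.1, 4, 1.9], [0, 0, 0], 0],
    [[0.2, 8, 3.9], [0, 0, 0], 0],
    [[0.2, 10, 4.8], [0, 0, 0], 0],
    [[0.2, 12, 5.8], [0, 0, 0], 0],
    [[0.2, 12, 5.8], [0, 0, 0], 0],
    [[0.2, 12, 5.8], [0, 0, 0], 0],
    [[0.2, 12, 5.8], [0, 0, 0], 0],
    [[0.2, 12, 5.8], [0, 0, 0], 0],
    [[0.2, 10, 4.8], [0, 0, 0], 0],
    [[0.2, 8, 3.9], [0, 0, 0], 0],
    [[0.1, 4, 1.9], [0, 0, 0], 0],
    [[0, 0, 0], [0, 0, 0], 0],
  ],
)

```text
time: 18.85
tool_pos: [0.5166, -0.3345, 0.2363]
tcp_rot: [[0.017, 0.899, 0.438], [1.0, -0.015, -0.008], [-0.0, 0.438, -0.899]]
ft_force: [-0.7, 0.3, -3.3]
finger_gap: 0.071
grip_force: 60.0
```

Run:
```python
from p import *
st()
b,V=cap("top");c,W=cap("scene");np.savez("s4.npz",b=b,V=V,a=c,W=W)
cv2.imwrite("pics/j.png",np.hstack([cv2.resize(b[110:330,400:570],(460,598)),cv2.resize(c[300:440,230:310],(337,598))]))
q1,Q1=plan([.551,-.336,.197],tool(-.9,9),8)
```

```text
t 18.85 [ 0.5166 -0.3345  0.2363] j [-48.2  -5.2  -7.7  69.1  18.7  45.8] F [-0.7  0.3 -3.3] gap 0.071 g 60.0
8 x [[-0.1, 1.8, 6.3], [-0.01, 0.01, -0.02]]  |v| 6.6 |w| 0.0
```

View pics/j.png

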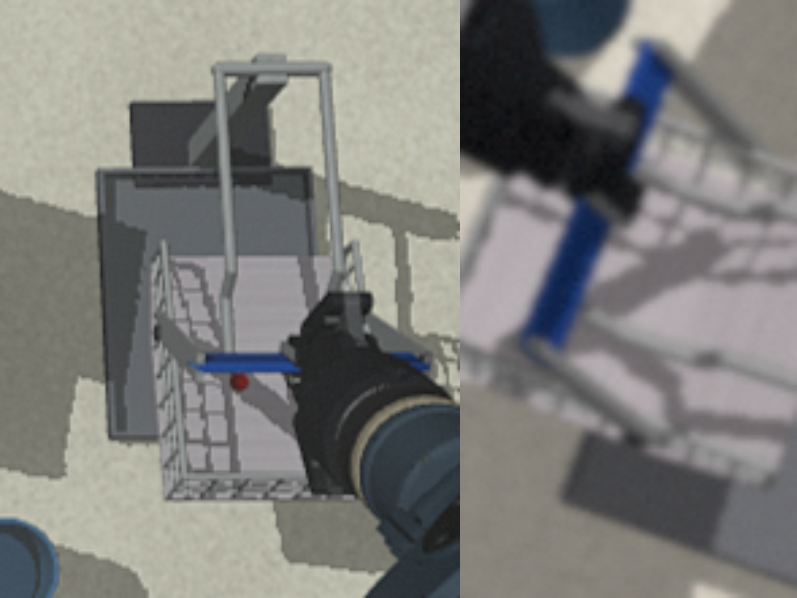

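Strap now sits above the prongs just past the tip (240,382). Forward 34 mm more, then down.

Request:
drive_tool(
  series=[
    [[0, 3, 1.5], [0, 0, 0], 0],
    [[0, 6, 2.9], [0, 0, 0], 0],
    [[0, 7, 3.4], [0, 0, 0], 0],
    [[0, 7, 3.4], [0, 0, 0], 0],
    [[0, 5, 2.4], [0, 0, 0], 0],
    [[0, 2.6, 1.3], [0, 0, 0], 0],
    [[0, -1.3, 2.7], [0, 0, 0], 0],
    [[0, -3, 6.3], [0, 0, 0], 0],
    [[0, -3.5, 7.2], [0, 0, 0], 0],
    [[0, -3.5, 7.2], [0, 0, 0], 0],
    [[0, -2.6, 5.4], [0, 0, 0], 0],
    [[0, -0.9, 1.8], [0, 0, 0], 0],
  ],
)

```text
time: 19.95
tool_pos: [0.5488, -0.3346, 0.1995]
tcp_rot: [[0.019, 0.9, 0.435], [1.0, -0.018, -0.006], [0.002, 0.435, -0.9]]
ft_force: [-0.8, 0.3, -3.8]
finger_gap: 0.073
grip_force: 60.0
```

Request:
drive_tool(
  series=[
    [[0, 0, 0], [0, 0, 0], 0],
    [[0, -0.4, 0.9], [0, 0, 0], 0],
    [[0, -0.4, 0.9], [0, 0, 0], 0],
    [[0, 0, 0], [0, 0, 0], 0],
  ],
)

```text
time: 20.28
tool_pos: [0.5502, -0.3356, 0.2011]
tcp_rot: [[0.018, 0.898, 0.439], [1.0, -0.016, -0.009], [-0.001, 0.439, -0.899]]
ft_force: [0.1, 0.2, -3.0]
finger_gap: 0.072
grip_force: 60.0
```

Request:
drive_tool(
  series=[
    [[0, -0.9, 1.8], [0, 0, 0], 0],
    [[0, -0.9, 1.8], [0, 0, 0], 0],
    [[0, -0.4, 0.9], [0, 0, 0], 0],
    [[0, 0, 0], [0, 0, 0], 0],
  ],
)

```text
time: 20.62
tool_pos: [0.5498, -0.3352, 0.195]
tcp_rot: [[0.018, 0.899, 0.437], [1.0, -0.016, -0.008], [-0.0, 0.438, -0.899]]
ft_force: [1.2, -0.4, -3.8]
finger_gap: 0.07
grip_force: 60.0
```

Request:
drive_tool(
  series=[
    [[0, -0.4, 0.9], [0, 0, 0], 0],
    [[0, -0.4, 0.9], [0, 0, 0], 0],
    [[0, 0, 0], [0, 0, 0], 0],
  ],
)

```text
time: 20.87
tool_pos: [0.5501, -0.3354, 0.1935]
tcp_rot: [[0.018, 0.899, 0.438], [1.0, -0.016, -0.009], [-0.001, 0.438, -0.899]]
ft_force: [-0.8, -0.2, -3.8]
finger_gap: 0.07
grip_force: 60.1
```

Request:
drive_tool(
  series=[
    [[0, -0.4, 0.9], [0, 0, 0], 0],
    [[0, 0, 0], [0, 0, 0], 0],
    [[0, -0.4, 0.9], [0, 0, 0], 0],
    [[0, 0, 0], [0, 0, 0], 0],
  ],
)

```text
time: 21.2
tool_pos: [0.5504, -0.3356, 0.193]
tcp_rot: [[0.018, 0.898, 0.439], [1.0, -0.016, -0.009], [-0.002, 0.44, -0.898]]
ft_force: [-2.6, 1.2, 1.7]
finger_gap: 0.069
grip_force: 61.1
```

Strap seated (5 N). Open gently and let it settle.

Request:
drive_tool(
  series=[
    [[0, 0, 0], [0, 0, 0], 9],
    [[0, 0, 0], [0, 0, 0], 12],
    [[0, 0, 0], [0, 0, 0], 16],
    [[0, 0, 0], [0, 0, 0], 20],
    [[0, 0, 0], [0, 0, 0], 26],
    [[0, 0, 0], [0, 0, 0], 32],
    [[0, 0, 0], [0, 0, 0], 40],
    [[0, 0, 0], [0, 0, 0], 46],
    [[0, 0, 0], [0, 0, 0], 46],
    [[0, 0, 0], [0, 0, 0], 46],
    [[0, 0, 0], [0, 0, 0], 46],
    [[0, 0, 0], [0, 0, 0], 46],
  ],
)

```text
time: 22.2
tool_pos: [0.5502, -0.3354, 0.1916]
tcp_rot: [[0.018, 0.899, 0.438], [1.0, -0.016, -0.009], [-0.001, 0.438, -0.899]]
ft_force: [0.7, 0.4, 0.5]
finger_gap: 0.536
grip_force: 0.0
```

Run:
```python
from p import *
st()
c,W=cap("scene");b,V=cap("top")
cv2.imwrite("pics/k.png",np.hstack([cv2.resize(b[110:330,400:570],(400,518)),cv2.resize(c[280:440,230:353],(398,518))]))
```

```text
t 22.2 [ 0.5502 -0.3354  0.1916] j [-45.6  -1.2  -9.1  62.9  17.9  48.5] F [0.7 0.4 0.5] gap 0.536 g 0.0
```

View pics/k.png

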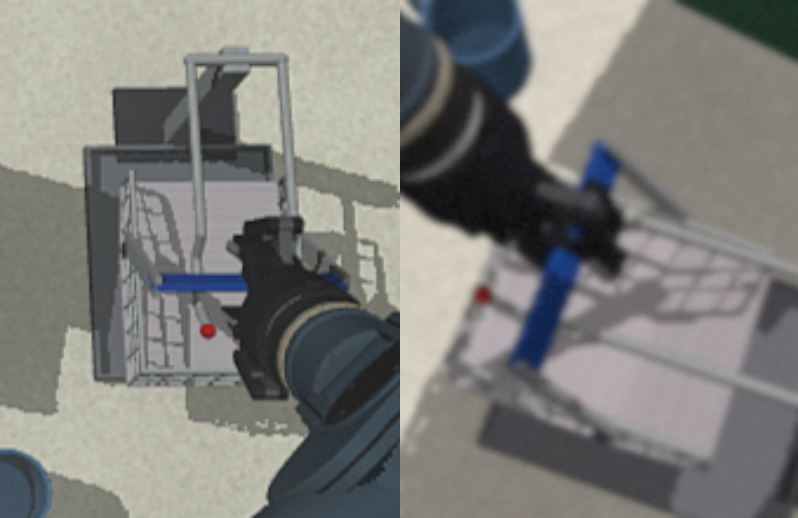

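Basket hangs on the prongs: strap across at (200,283), behind the red tip (207,330); fingers open around it. Retreat along the tool axis.

Request:
drive_tool(
  series=[
    [[0, 0, -4], [0, 0, 0], 46],
    [[0, 0, -8], [0, 0, 0], 46],
    [[0, 0, -12], [0, 0, 0], 46],
    [[0, 0, -14], [0, 0, 0], 46],
    [[0, 0, -14], [0, 0, 0], 46],
    [[0, 0, -14], [0, 0, 0], 46],
    [[0, 0, -14], [0, 0, 0], 46],
    [[0, 0, -14], [0, 0, 0], 46],
    [[0, 0, -14], [0, 0, 0], 46],
    [[0, 0, -14], [0, 0, 0], 46],
    [[0, 0, -10], [0, 0, 0], 46],
    [[0, 0, -5], [0, 0, 0], 46],
  ],
)

```text
time: 23.3
tool_pos: [0.4899, -0.3349, 0.3182]
tcp_rot: [[0.019, 0.897, 0.441], [1.0, -0.015, -0.012], [-0.004, 0.441, -0.898]]
ft_force: [0.5, 0.1, -0.3]
finger_gap: 0.535
grip_force: 0.0
```

Request:
drive_tool(
  series=[
    [[0, -8, -6], [0, 0, 0], 46],
    [[0, -14, -8], [0, 0, 0], 46],
    [[0, -14, -8], [0, 0, 0], 46],
    [[0, -14, -8], [0, 0, 0], 46],
    [[0, -8, -6], [0, 0, 0], 46],
    [[0, 0, 0], [0, 0, 0], 46],
    [[0, 0, 0], [0, 0, 0], 46],
    [[0, 0, 0], [0, 0, 0], 46],
  ],
)

```text
time: 23.97
tool_pos: [0.4225, -0.333, 0.3215]
tcp_rot: [[0.018, 0.899, 0.438], [1.0, -0.016, -0.008], [-0.0, 0.438, -0.899]]
ft_force: [0.5, -0.6, -0.0]
finger_gap: 0.539
grip_force: 0.0
```

Run:
```python
from p import *
st()
c,W=cap("scene");b,V=cap("top"); cv2.imwrite("pics/l.png",b)
b2,V2=cap("top"); print("change",np.abs(b.astype(int)-b2)[110:330,400:570].max())
h=cv2.cvtColor(b,cv2.COLOR_BGR2HSV).astype(int)
k=(h[...,0]>100)&(h[...,0]<130)&(h[...,1]>140)&(V[...,2]>.15)&(V[...,2]<.22)&(V[...,1]<-.2)&(V[...,0]>.45)
P=V[k];print("strap",P.mean(0).round(4),P[P[:,1]>-.34].mean(0).round(4),P[P[:,1]<-.34].mean(0).round(4),np.percentile(P[:,1],[1,99]).round(4))
```

```text
t 23.97 [ 0.4225 -0.333   0.3215] j [-57.2 -13.2  -4.9  83.2  21.3  36.7] F [ 0.5 -0.6 -0. ] gap 0.539 g 0.0
change 51
strap [ 0.548  -0.3407  0.2001] [ 0.5485 -0.3053  0.2006] [ 0.5476 -0.375   0.1996] [-0.4078 -0.2708]
```

View pics/l.png

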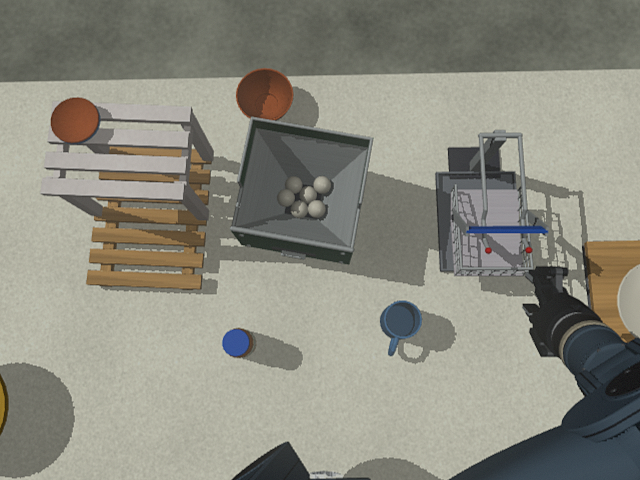

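The basket hangs level on both prongs (strap (467–548,230), tips (488,250),(529,250)). All six balls are in the hopper around (305,198), and the jar (237,343) and mug (400,320) haven't moved. A short pause, then hand in.

Request:
drive_tool(
  series=[
    [[0, 0, 0], [0, 0, 0], 46],
    [[0, 0, 0], [0, 0, 0], 46],
    [[0, 0, 0], [0, 0, 0], 46],
    [[0, 0, 0], [0, 0, 0], 46],
    [[0, 0, 0], [0, 0, 0], 46],
    [[0, 0, 0], [0, 0, 0], 46],
    [[0, 0, 0], [0, 0, 0], 46],
    [[0, 0, 0], [0, 0, 0], 46],
    [[0, 0, 0], [0, 0, 0], 46],
    [[0, 0, 0], [0, 0, 0], 46],
    [[0, 0, 0], [0, 0, 0], 46],
    [[0, 0, 0], [0, 0, 0], 46],
  ],
)

```text
time: 25.12
tool_pos: [0.4222, -0.333, 0.3217]
tcp_rot: [[0.018, 0.899, 0.438], [1.0, -0.016, -0.009], [-0.001, 0.438, -0.899]]
ft_force: [0.1, 0.1, -0.4]
finger_gap: 0.541
grip_force: 0.0
```

```bash
python3 -c "
from bench import env
print(env.finish_job())"
```

```text
the job is handed in; nothing more can be done
None
```

The job was handed in at about 25 s with all six balls in the hopper, the empty basket hanging on both prongs, and the jar and mug unmoved; during the first 10° of tipping the lip may have lifted about 2 mm off the edge for up to half a second before I set it back down.

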